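# Shingle the glaze sample tiles in the display tray and shut the keeper

## Task

Swing the tray's keeper bar out of the way and lay all the loose sample tiles in the tray as one straight shingled row: the first leaning on the head rest, each next one overlapping the one before, foot edges on successive foot lines and none left out. Then swing the keeper shut over the row until it clicks into its detent. Hold the glazed tiles gently, with a light grip, and leave the other pottery standing where it is.

Things in the scene. Friction and masses are not known exactly. Their poses are not given: they have to be found in the camera images.
- tile1: white glazed ceramic sample tile, flat on the counter at the start, 84 (own x) x 58 (own y) x 8 mm, about 90 g; origin at the centre of its underside, z up through the glazed face. All tiles are alike and interchangeable; four to six are present (None if absent). It chips if the fingers' force on it, both added, passes 120 N (60 N each): 20 to 35 N a finger carries it
- tile2: another such tile, like tile1 in all respects
- tile3: another such tile, like tile1 in all respects
- tile4: another such tile, like tile1 in all respects
- tile5: another such tile, like tile1 in all respects
- tile6: another such tile, like tile1 in all respects
- tray: dark wooden tray fixed on the counter; floor 350 x 160 mm, its top 10 mm above the counter; side lips 6 mm thick, tops 16 mm above the counter, 160 mm between them; no end lips. Origin at counter level on the row's middle line; x along the row to the far end, y to its left, z up. White foot lines across the floor at x = +37, +5, -27, -59, -91, -123 mm
- headrest (a point): foot of the fixed sloping head rest at the tray's far end, on the tray floor at tray x = +69 mm: a board 56 long, 70 wide, 8 mm thick that rises from here away from the robot at 14.5 degrees, as if it were the tile before the first; its upper end is 32 mm above the counter
- place0 (a point): where the origin (underside centre) of the first tile belongs, its foot edge on the line at +37 mm, its far end up on the head rest, at 14.5 degrees (0.253 rad); axes as the tray's (not sloping). Each next tile leans face to face on the one before, showing a 32 mm strip of it; tiles then reach 39 mm above the counter
- place1 (a point): the same for a tile with its foot on the next line, 32 mm nearer the robot than place0; used only if place0 is
- place2 (a point): the same for a tile with its foot on the next line, 64 mm nearer the robot than place0; used only if place1 is
- place3 (a point): the same for a tile with its foot on the next line, 96 mm nearer the robot than place0; used only if place2 is
- place4 (a point): the same for a tile with its foot on the next line, 128 mm nearer the robot than place0; used only if place3 is
- place5 (a point): the same for a tile with its foot on the next line, 160 mm nearer the robot than place0; used only if place4 is
- keeper (a joint): keeper bar, rad: 0 = shut over the row's middle line, at its stop; grows as it swings level to the tray's left (+y), 1.6 = fully open. Brass, 10 x 10 x 310 mm, underside 57 mm above the counter. Stays where left (about 0.5 N at the knob). Near shut its nose rides over a sprung ball between 0.08 and 0.03 rad (about 5 N at the knob), then is in the detent
- keeper_knob (a point): top centre of the upright black knob on the bar, 18 mm across, 42 mm tall above the bar's top face, 220 mm from the hinge axis; its top is 109 mm above the counter
- hinge (a point): point on the bar's upright hinge axis at mid-bar height (62 mm above the counter), at tray x = -160 mm, on a post 18 mm thick. The catch post (12 x 30 mm, top 63 mm above the counter) stands at tray x = +166 mm
- teacup: bystander, loose: blue teacup 60 mm across, 58 mm tall, among the tiles; origin at the centre of its underside
- dish: bystander, loose: low terracotta dish 90 mm across, 32 mm tall, left of the tray, where the bar passes above it; origin at the centre of its underside
- mug_a: bystander, loose: white mug 80 mm across, 95 mm tall, beyond the tray; origin at the centre of its underside
- mug_b: bystander, loose: blue mug, as big, beyond the tiles; origin at the centre of its underside
- vase: bystander, loose: blue lidded jar 72 mm across, 150 mm tall, at the far left; origin at the centre of its underside
- bowl: bystander, loose: white bowl 100 mm across, 50 mm tall, at the far right; origin at the centre of its underside
Not all that is in view belongs to the job. What is shaped like the tile2 but blue or brown is not meant.

How it is judged:
By the outcome, as a careful person would: the job done as asked, in the order asked, and still so for the second after the job is handed in, with the robot touching nothing.
Of tile1, tile2, tile3, tile4, tile5, tile6 only 4 to 6 are there at a start; the rules pass over those that are not, and their reading is None.
At some moment in a run one of tile1, tile2, tile3, tile4, tile5, tile6 may be knocked a few centimetres aside while the robot is not near it.
It also fails if it takes over 210 s, if anything falls off the work surface, if the arm or the gripper's body presses on something with over 40 N, if the wrist force passes 120 N, or if a joint passes its speed limit or range.

## Robot

A 6-joint arm with a two-finger parallel gripper is mounted at the origin on the work surface. World frame = base frame: x ahead of the robot, y to its left, z up, the work surface at z = 0. Lengths are in m, angles in rad, forces in N, time in s.
With the tool pointing down it reaches from about 0.25 to 0.725 m from the base axis. Payload 4 kg.
Tool frame: the origin (TCP) lies at the very end of the fingers, on their centre line; the grasp point (between the pads) lies 19 mm behind it; z points along the fingers, y is the line along which they close (so a half turn about z gives the same grasp; the last joint's range is limited). The gripper opens to 85 mm and grips with 20 to 120 N. Pads are 22 mm wide; open, the fingers measure 114 mm over their backs; the gripper's body (76 mm by 85 mm) begins 54 mm behind the grasp point. The pads swing forward as they close: fully open they stand 13 mm farther back than shut.
Start: joints at [1.171, 0.241, 0.005, 1.335, 0, 1.571], TCP at [0.195, 0.461, 0.231] pointing down, gripper open.
Joint ranges: [-2.72, 2.72], [-1.05, 1.87], [-1.09, 1.28], [-1.99, 2.15], [-1.42, 1.44], [-3.14, 3.14]. Speed limits (rad/s): [2.79, 2.79, 3.14, 3.14, 3.14, 3.14].

## Interface

Orientations are given as a unit quaternion [x, y, z, w].
In Python, from workcell import bot, vision, workorder gives the robot as it stands.
- The arm moves only by the shell command python3 -m creep 'ROWS' [OPENING]. ROWS is JSON, a list of rows, each a list of 2 entries, a list of its own where there are three numbers: the shift along the tool's x, y, z in mm, then the turn, a rotation vector about the tool's x, y, z in rad. In form: [[[dx, dy, dz], [wx, wy, wz]], ...]. A call has 1 to 12 rows; each row shifts and turns the commanded pose from where the row before left it, along the tool's axes as they then stand; what a row does not reach is not made up. A row lasts 1/8 s, in which the tool goes at most 62.5 mm and 10.7 degrees, less where a joint would pass 70% of its speed; a pose out of reach is approached as far as the arm can. A call is refused whole if a number of a shift passes 62.5 or a number of a turn 0.188, either way. A call with a gripper value outside its range is refused whole. OPENING is the finger opening in mm, from 0 to 85.4, set as the call begins (- or left out, the last holds). The fingers move at their own pace and stop on an object; the grip force is fixed at half the most. Time passes only in rows, so rows that do not move let the fingers close. It gives the time, the measured TCP pose, the force, the opening and the grip force at its end, in the units of the state.
- bot.get_obs(): the state, without advancing time (a new reading comes with each control period).
- vision.camera(name): name is "scene" or "top" or "wrist"; returns a dict with "image" (400x640x3 uint8, blue, green, red), "z_map" (400x640 float32, m along the optical axis (not along the pixel's ray), 0 where there is no reading), "K" (3x3 intrinsics, pixels), "rvec" (rotation vector, rad) and "tvec" (3), from world to camera coordinates, as OpenCV has them; the wrist camera has in their place "tool_from_camera" (4x4, takes a point from camera to tool coordinates, whose origin is the TCP and whose axes are the flange's). Camera axes: x right, y down, z forward; pixel columns grow to the right and rows downward; lengths in m; the calibration is good to about 2 mm. A picture is of the moment at which its call begins: read the wrist's pose just before it.
- workorder.job_done(): hands the job in; it is judged then, once.
Trained networks look in a picture, given as the dict that the camera call returned (one of the last four; its "shot" number tells which), for a name from the list of things; names that differ only in an ending like _2 or _b are one class to them, and where a whole thing is asked for, a point or a joint stands for the part that bears it (a point fixed in the world has none). Each returns a list of dicts, best first, with "score" (0 to 1); they miss things now and then, are a little off and sometimes report something else, mostly with a low value. They report only what shows in the picture. A call takes as long as a camera call. They do not tell look-alikes from the thing itself.
- vision.spot_in(picture, query): "position" ([column, row] in pixels, amid what is visible of it).
- vision.place_of(picture, query): "position" ([column, row] in pixels: a listed point, or the origin of a listed thing).
The state is a dict: "clock": time; "joint_pos": joint angles; "joint_vel": joint speeds; "tau": joint torques, N m; "eef_pos": TCP position; "tool_rot": TCP orientation; "ft_force": force on the tool from outside, world axes, zero at the start; "ft_torque": the same for the moment, N m; "grip_width": finger opening in m; "grasp_force": force on a finger pad.
Only numpy, scipy, OpenCV 4.12 (cv2) and the standard library are available. Lean on these libraries where they do the work, as an engineer would, in place of code of your own. Each camera call takes 0.05 s, during which the arm holds its last target. There are 200 camera calls.

## Working session

There is one attempt and no reset: what is moved stays moved. The work goes in short steps, Python scripts to look and compute and a shell command to move; the robot and the scene stay as the last step left them, time stands still between calls to the robot, and variables do not carry over. Pictures are saved under pics/ and viewed, at most 14 in all, crops included, and the job is handed in when it is done.

```bash
ls; mkdir -p pics; python3 - <<'E'
from workcell import bot, vision
import cv2, pickle
for n in ("scene","top"):
    p=vision.camera(n); cv2.imwrite(f"pics/{n}0.png",p["image"]); pickle.dump(p,open(f"{n}0.pkl","wb"))
    for q in ("tile1","tray","keeper_knob","hinge","headrest","place0","teacup","dish"):
        print(n,q,[( [round(float(v)) for v in d["position"]],round(d["score"],2)) for d in vision.place_of(p,q)][:8])
print(bot.get_obs())
E
```

```text
pics
scene tile1 [([284, 224], 0.95), ([225, 240], 0.95), ([238, 202], 0.86), ([184, 201], 0.86), ([292, 156], 0.83), ([208, 155], 0.62), ([240, 175], 0.56), ([362, 208], 0.26)]
scene tray [([362, 221], 0.59), ([285, 222], 0.51), ([440, 210], 0.36)]
scene keeper_knob [([366, 226], 0.72), ([390, 213], 0.61)]
scene hinge [([363, 158], 0.76)]
scene headrest [([364, 236], 0.88)]
scene place0 [([363, 186], 0.86), ([362, 199], 0.82), ([364, 226], 0.76), ([365, 219], 0.75), ([362, 204], 0.69), ([362, 236], 0.62)]
scene teacup [([286, 190], 0.77), ([481, 238], 0.25)]
scene dish [([442, 208], 0.67)]
top tile1 [([400, 263], 0.95), ([352, 203], 0.86), ([455, 233], 0.84), ([407, 194], 0.72), ([440, 294], 0.63), ([348, 289], 0.59), ([279, 217], 0.56), ([272, 261], 0.48)]
top tray [([283, 212], 0.89)]
top keeper_knob [([253, 186], 0.97), ([275, 238], 0.73)]
top hinge [([274, 264], 0.67)]
top headrest [([281, 189], 0.58), ([276, 224], 0.43), ([353, 205], 0.36)]
top place0 [([281, 201], 0.93), ([278, 198], 0.92), ([276, 223], 0.7), ([276, 235], 0.7), ([278, 215], 0.61), ([285, 187], 0.57)]
top teacup [([354, 249], 0.69)]
top dish [([208, 218], 0.6), ([276, 222], 0.2)]
{'clock': 0.9, 'joint_pos': array([ 1.17098011e+00,  2.40574103e-01,  4.97372640e-03,  1.33523153e+00,
       -8.27196749e-06,  1.57082769e+00]), 'joint_vel': array([-0.00101907, -0.00044447,  0.00045897, -0.00011558, -0.00108547,
       -0.00033354]), 'tau': array([-1.33145782e-04, -3.72196627e+01,  2.52693307e+01,  1.13197995e-03,
       -5.74929390e-05,  3.37110329e-06]), 'eef_pos': array([0.19461677, 0.46054145, 0.23130936]), 'tool_rot': array([ 1.98594639e-01,  9.80081716e-01, -1.82561826e-05,  5.21345932e-07]), 'ft_force': array([ 0.14545701,  0.00338132, -0.98766305]), 'ft_torque': array([0.0248609 , 0.02581009, 0.01391772]), 'grasp_force': 0.0, 'grip_width': 0.08511580844472715}
```

View pics/top0.png

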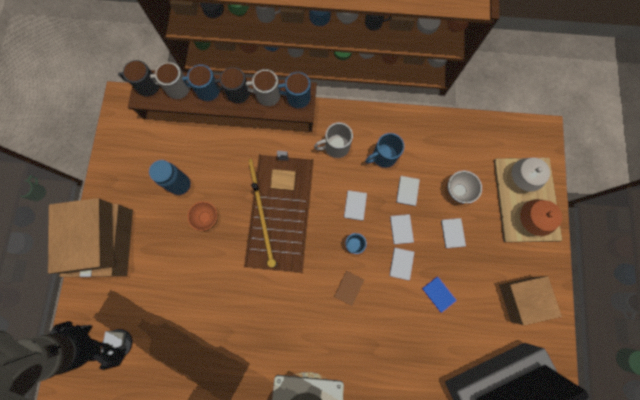

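View pics/scene0.png

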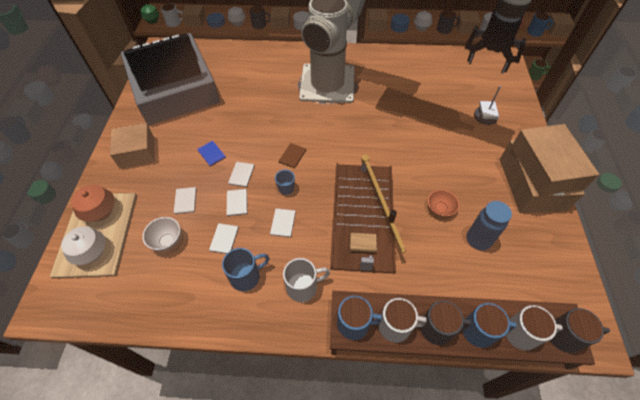

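```bash
cat > h.py <<'E'
import numpy as np, cv2
from scipy.spatial.transform import Rotation as R
from workcell import bot, vision
def pose():
    o=bot.get_obs(); T=np.eye(4); T[:3,:3]=R.from_quat(o["tool_rot"]).as_matrix(); T[:3,3]=o["eef_pos"]; return T
def cam2world(p,T=None):
    if "rvec" in p:
        M=np.eye(4); M[:3,:3]=cv2.Rodrigues(np.array(p["rvec"],float))[0]; M[:3,3]=np.ravel(p["tvec"]); return np.linalg.inv(M)
    return T@np.array(p["tool_from_camera"])
def cloud(p,T=None):
    z=p["z_map"].astype(float); v,u=np.mgrid[:z.shape[0],:z.shape[1]]; K=p["K"]
    P=np.stack([(u-K[0][2])/K[0][0]*z,(v-K[1][2])/K[1][1]*z,z],-1); M=cam2world(p,T)
    W=P@M[:3,:3].T+M[:3,3]; W[z==0]=np.nan; return W
def ray(p,px,z,T=None):
    "world point on pixel's ray at height z"
    K=p["K"]; M=cam2world(p,T); d=M[:3,:3]@np.array([(px[0]-K[0][2])/K[0][0],(px[1]-K[1][2])/K[1][1],1])
    return M[:3,3]+d*(z-M[2,3])/d[2]
def rect(p,mask,z,T=None):
    "minAreaRect of mask boundary projected at height z: centre, long, short, yaw of long axis (rad)"
    c=max(cv2.findContours(mask.astype(np.uint8),cv2.RETR_EXTERNAL,cv2.CHAIN_APPROX_NONE)[0],key=cv2.contourArea)[:,0]
    w=np.array([ray(p,q,z,T)[:2] for q in c]); (c,(a,b),an)=cv2.minAreaRect((w*1000).astype(np.float32))
    if a<b: a,b,an=b,a,an+90
    an=(an+90)%180-90
    return np.round(c,1),round(a,1),round(b,1),round(np.radians(an),3)
def whites(p,zlim=None,T=None,amin=80,zt=.008):
    im=p["image"].astype(int); s=im.max(2)-im.min(2); m=((im.min(2)>120)&(s<45)).astype(np.uint8)
    n,l,st,ce=cv2.connectedComponentsWithStats(m); W=cloud(p,T); out=[]
    for i in range(1,n):
        if st[i,4]<amin: continue
        k=l==i; h=np.nanmedian(W[...,2][k]); out.append((np.round(ce[i]).tolist(),int(st[i,4]),round(float(h),4),*rect(p,k,zt,T)))
    return out
E
python3 - <<'E'
from h import *; import pickle
for n in ("top","scene"):
    p=pickle.load(open(n+"0.pkl","rb"))
    for o in whites(p): 
        if o[2]<.06: print(n,*o)
    W=cloud(p); print(np.nanmedian(W[200:220,320:340,2]))
    if n=="top":
        for nm,px,z in (("hinge",(271.5,263),.067),("knob",(254.5,187),.109),("end",(251,162),.067),("dish",(203,217),.02),("vase",(165,172),.15),("cup",(355,245),.05),("bowl",(464,187),.04),("mugb",(388,151),.09),
          ("trTL",(261,156),.01),("trTR",(312,158),.01),("trBL",(246,268),.01),("trBR",(304,272),.01)): print(nm,ray(p,px,z).round(3), W[int(px[1]),int(px[0])].round(3))
a=pickle.load(open("top0.pkl","rb"))["image"]
b=pickle.load(open("scene0.pkl","rb"))["image"]
cv2.imwrite("pics/c1.png",np.hstack([cv2.resize(a[140:290,235:335],(400,600)),np.vstack([cv2.resize(a[170:310,330:480],(400,373)),cv2.resize(b[80:140,450:520],(265,227),)[:, :].copy() if 0 else cv2.resize(b[80:140,450:556],(400,227))])]))
E
```

```text
top [513.0, 107.0] 100 -0.7534 [ 963.5 -584.1] 51.4 36.5 1.563
top [613.0, 121.0] 385 -0.7535 [ 936.2 -897.6] 136.7 66.9 0.083
top [337.0, 142.0] 173 0.0039 [792.7 -29.2] 68.2 39.0 1.196
top [408.0, 190.0] 513 0.0065 [ 653.9 -255.4] 84.6 59.2 -0.103
top [459.0, 189.0] 357 0.0084 [ 672.9 -413.3] 64.5 64.4 -0.825
top [355.0, 205.0] 535 0.007 [594.5 -97. ] 85.3 59.4 -0.072
top [402.0, 229.0] 553 0.007 [ 533.3 -240.6] 85.2 59.5 0.172
top [453.0, 233.0] 553 0.0068 [ 534.6 -395.2] 85.0 59.1 0.168
top [402.0, 264.0] 586 0.0073 [ 429.9 -244.9] 84.8 59.3 -0.131
top [112.0, 339.0] 186 0.0367 [147.4 566.8] 56.4 28.9 1.275
top [278.0, 381.0] 87 0.0123 [75.7 84.3] 33.3 22.9 -0.107
top [328.0, 388.0] 504 0.0123 [ 68.2 -40.2] 108.6 48.7 -1.57
-0.0008560505177610533
hinge [0.397 0.131 0.067] [0.397 0.133 0.067]
knob [0.601 0.197 0.109] [0.601 0.198 0.109]
end [0.685 0.224 0.067] [0.686 0.224 0.067]
dish [0.516 0.357 0.02 ] [0.518 0.36  0.009]
vase [0.613 0.437 0.15 ] [0.613 0.437 0.149]
cup [ 0.468 -0.1    0.05 ] [ 0.473 -0.104  0.005]
bowl [ 0.669 -0.415  0.04 ] [ 0.679 -0.429  0.005]
mugb [ 0.745 
[... 381 characters left out ...]
5 [108.6 563.4] 73.4 54.5 0.006
scene [241.0, 174.0] 419 0.0075 [ 432.6 -246.4] 84.3 59.1 -0.123
scene [185.0, 200.0] 480 0.0072 [ 536.2 -396.9] 86.4 58.9 0.172
scene [237.0, 202.0] 489 0.0074 [ 534.5 -242.4] 86.3 56.8 0.162
scene [283.0, 222.0] 543 0.0074 [596.1 -98. ] 85.4 59.1 -0.067
scene [163.0, 233.0] 783 0.0193 [ 649.6 -435.3] 102.7 100.8 1.175
scene [223.0, 238.0] 583 0.0075 [ 656.3 -256.8] 86.5 59.3 -0.109
scene [302.0, 277.0] 467 0.0072 [751.5 -30.1] 102.9 87.7 1.177
scene [77.0, 381.0] 5653 -0.751 [1012.2 -483.2] 457.4 117.7 -1.511
scene [154.0, 355.0] 316 -0.7508 [ 965.2 -371.8] 96.6 30.3 1.316
scene [590.0, 388.0] 2134 -0.7504 [981.6 638.4] 239.9 57.9 -1.443
0.000627406761845084
```

View pics/c1.png

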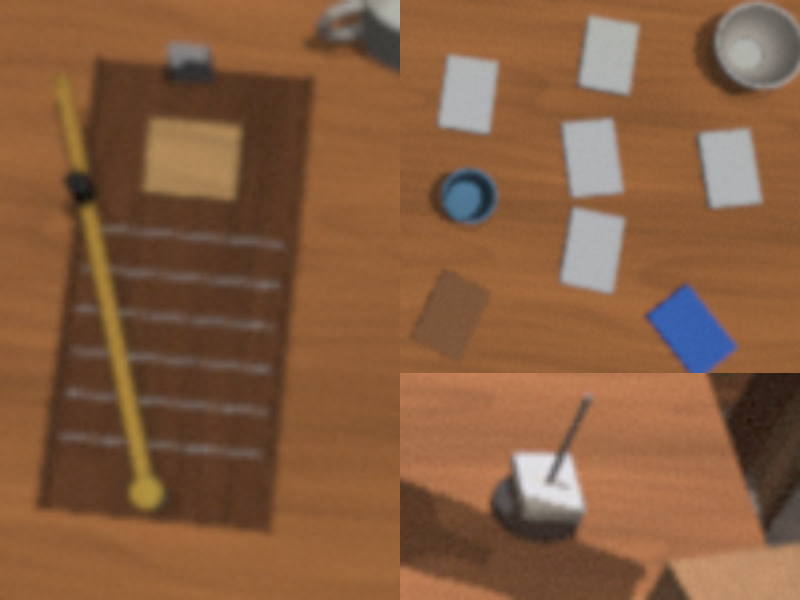

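Five white tiles (top px 355,205; 408,190; 402,229; 453,233; 402,264). The lookalikes are the blue plate (439,294), the brown plate (349,288), the bowl (459,189) and a white block with a stick (112,339), and I'm leaving all of those. Keeper first: the knob is at about (0.601, 0.197).

```bash
python3 -m creep '[[[-47.7,-8.5,0],[0,0,0]],[[-47.7,-8.5,0],[0,0,0]],[[-47.7,-8.5,0],[0,0,0]],[[-47.7,-8.5,0],[0,0,0]],[[-47.7,-8.5,0],[0,0,0]],[[-47.7,-8.5,0],[0,0,0]],[[-47.7,-8.5,0],[0,0,0]],[[-47.7,-8.5,0],[0,0,0]],[[-47.7,-8.5,0],[0,0,0]],[[-47.7,-8.5,0],[0,0,0]],[[0,0,0],[0,0,-0.18]],[[0,0,0],[0,0,-0.18]]]' 40
python3 -m creep '[[[0,0,0],[0,0,-0.18]],[[0,0,0],[0,0,-0.176]],[[0,0,0],[0,0,0]]]'
cat >> h.py <<'E'
def delta(target,yawx=None,tilt=0):
    "tool-frame shift (mm) to world target; rotation vector to the pose with tool x at heading yawx, tool leaning by tilt about tool y"
    T=pose(); d=T[:3,:3].T@(np.array(target)-T[:3,3])*1000; r=None
    if yawx is not None:
        G=R.from_euler('z',yawx)*R.from_euler('x',np.pi)*R.from_euler('y',tilt); r=(R.from_matrix(T[:3,:3]).inv()*G).as_rotvec().round(4)
    print("shift",d.round(1),"turn",r,"tcp",(T[:3,3]*1000).round(1),"xaxis",T[:3,0].round(3))
E
python3 - <<'E'
from h import *
T=pose(); p=vision.camera("wrist"); cv2.imwrite("pics/w1.png",p["image"])
W=cloud(p,T)
for q in ("keeper_knob","hinge","headrest","place0","place4"):
    for d in vision.place_of(p,q)[:3]:
        u,v=[int(round(x)) for x in d["position"]]
        if 0<=u<640 and 0<=v<400: print(q,u,v,round(d["score"],2),W[v,u].round(4))
delta([.601,.197,.079],np.pi+.313)
E
```

```text
clock: 2.4
eef_pos: [0.6015, 0.1957, 0.2306]
tool_rot: [0.018, 1.0, -0.0, -0.0]
ft_force: [0.1, -0.3, -0.1]
grip_width: 0.04
grasp_force: 0.0
clock: 2.78
eef_pos: [0.6009, 0.1966, 0.2312]
tool_rot: [-0.156, 0.988, 0.0, -0.0]
ft_force: [0.7, -0.2, 0.3]
grip_width: 0.04
grasp_force: 0.0
keeper_knob 322 206 0.61 [0.6084 0.2003 0.1106]
hinge 287 64 0.38 [0.5089 0.1312 0.0104]
headrest 257 172 0.61 [0.6238 0.131  0.012 ]
place0 278 95 0.89 [0.54   0.1307 0.0109]
place0 268 128 0.84 [0.5749 0.1299 0.012 ]
place0 294 28 0.84 [0.4759 0.1286 0.0112]
place4 278 95 0.89 [0.54   0.1307 0.0109]
place4 268 128 0.84 [0.5749 0.1299 0.012 ]
place4 294 28 0.84 [0.4759 0.1286 0.0112]
shift [ -0.2   0.4 152.3] turn [-0.     -0.      0.0022] tcp [600.9 196.6 231.3] xaxis [-0.951 -0.31   0.   ]
```

View pics/w1.png

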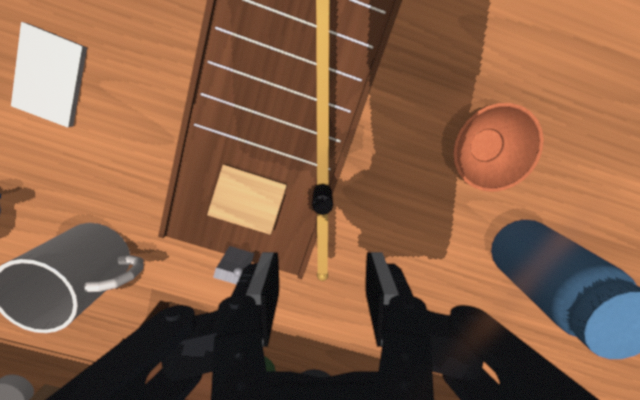

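```bash
python3 -m creep '[[[-5,0,38],[0,0,0]],[[0,0,38],[0,0,0]],[[0,0,38],[0,0,0]],[[0,0,37],[0,0,0]],[[0,0,0],[0,0,0]]]'
python3 -m creep '[[[0.8,13,0],[0,0,-0.06]],[[1.6,26.3,0],[0,0,-0.12]],[[1.6,26.3,0],[0,0,-0.12]],[[1.6,26.3,0],[0,0,-0.12]],[[1.6,26.3,0],[0,0,-0.12]],[[1.6,26.3,0],[0,0,-0.12]],[[1.6,26.3,0],[0,0,-0.12]],[[1.6,26.3,0],[0,0,-0.12]],[[1.6,26.3,0],[0,0,-0.12]],[[1.6,26.3,0],[0,0,-0.12]],[[0.8,13,0],[0,0,-0.06]],[[0,0,0],[0,0,0]]]'
python3 - <<'E'
from h import *
import pickle
T=pose(); print(T[:3,3].round(4)); p=vision.camera("top"); cv2.imwrite("pics/t2.png",cv2.resize(p["image"][130:300,140:340],(800,680))[:600]); pickle.dump(p,open("t2.pkl","wb"))
E
```

```text
clock: 3.7
eef_pos: [0.6028, 0.1972, 0.0768]
tool_rot: [-0.157, 0.988, -0.001, -0.004]
ft_force: [-1.0, -0.0, 0.0]
grip_width: 0.04
grasp_force: 0.0
clock: 5.2
eef_pos: [0.4089, 0.3495, 0.0825]
tool_rot: [-0.688, 0.726, -0.0, 0.002]
ft_force: [0.3, 0.2, 0.5]
grip_width: 0.0403
grasp_force: 0.0
[0.4089 0.3495 0.0825]
```

View pics/t2.png

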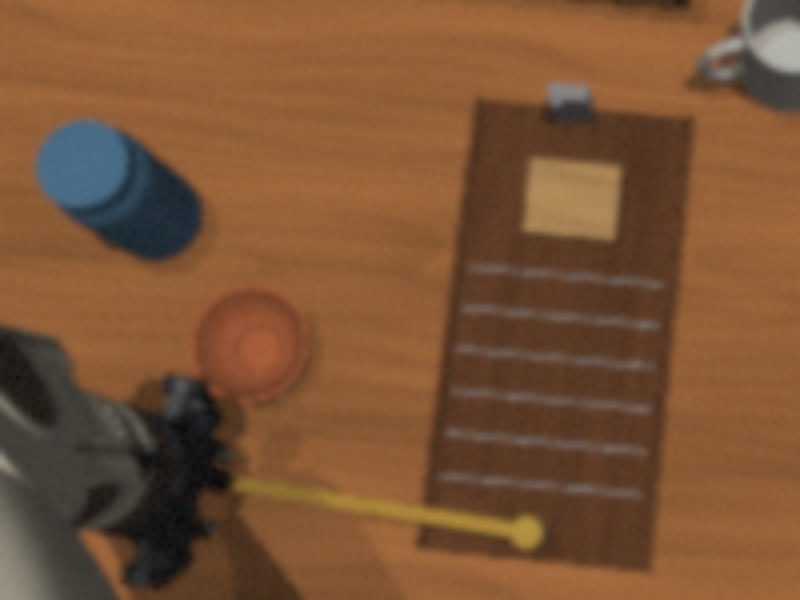

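```bash
python3 -m creep '[[[0,-3,-40],[0,0,0]],[[0,0,-60],[0,0,0]],[[0,0,-60],[0,0,0]],[[0,0,-60],[0,0,0]],[[53.5,-31.4,0],[0,0,0]],[[53.5,-31.4,0],[0,0,0]],[[53.5,-31.4,0],[0,0,0]],[[53.5,-31.4,0],[0,0,0]],[[53.5,-31.4,0],[0,0,0]],[[53.5,-31.4,0],[0,0,0]],[[0,0,0],[0,0,0.178]],[[0,0,0],[0,0,0.178]]]' 70
python3 -m creep '[[[0,0,0],[0,0,0.178]],[[0,0,0],[0,0,0.178]],[[0,0,0],[0,0,0.178]],[[0,0,0],[0,0,0.178]],[[0,0,0],[0,0,0.178]],[[0,0,0],[0,0,0.178]],[[0,0,0],[0,0,0.178]],[[0,0,0],[0,0,0]],[[0,0,0],[0,0,0]]]'
cat > look.py <<'E'
from h import *; import pickle
T=pose(); p=vision.camera("wrist"); pickle.dump((p,T),open("w2.pkl","wb")); cv2.imwrite("pics/w2.png",p["image"])
print(T[:3,3].round(4),T[:3,0].round(3))
for o in whites(p,T=T,amin=300):
    if o[2]<.05: print(*o)
E
python3 look.py
```

```text
clock: 6.75
eef_pos: [0.5832, 0.0152, 0.3009]
tool_rot: [-0.544, 0.839, -0.0, 0.0]
ft_force: [0.2, 0.2, 0.0]
grip_width: 0.0701
grasp_force: 0.0
clock: 7.88
eef_pos: [0.5825, 0.017, 0.3008]
tool_rot: [0.042, 0.999, -0.0, 0.0]
ft_force: [0.9, 0.7, 0.0]
grip_width: 0.0698
grasp_force: 0.0
[0.5825 0.017  0.3008] [-0.996  0.084 -0.001]
[88.0, 48.0] 3946 0.0096 [ 430.7 -246.5] 84.8 59.4 -0.129
[114.0, 137.0] 3164 0.0095 [ 534.3 -242.2] 84.9 59.7 0.175
[11.0, 157.0] 1233 0.0096 [ 543.1 -373.7] 93.1 40.4 -0.361
[235.0, 174.0] 2879 0.0093 [595.3 -97.6] 85.2 59.4 -0.064
[127.0, 226.0] 2486 0.0095 [ 655.2 -256.8] 85.1 59.3 -0.103
[13.0, 264.0] 1588 0.0199 [ 699.4 -431.2] 107.1 43.0 -0.361
```

View pics/w2.png

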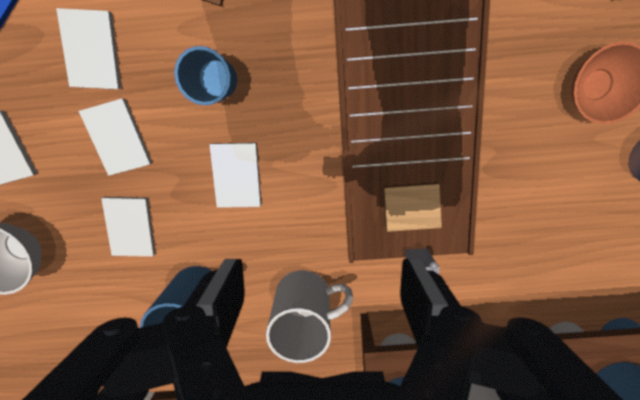

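```bash
python3 - <<'E'
from h import *; import pickle
p,T=pickle.load(open("w2.pkl","rb"))
g=cv2.cvtColor(p["image"],cv2.COLOR_BGR2GRAY); th=cv2.morphologyEx(g,cv2.MORPH_TOPHAT,np.ones((9,3),np.uint8))
m=np.zeros_like(g); m[10:172,342:482]=(th[10:172,342:482]>45)
n,l,st,ce=cv2.connectedComponentsWithStats(m)
A=[]; 
for i in range(1,n):
    if st[i,2]<60: continue
    v,u=np.nonzero(l==i); w=np.array([ray(p,(a,b),.0105,T)[:2]*1000 for a,b in zip(u,v)])
    f=np.polyfit(w[:,1],w[:,0],1); print(st[i],"mid y",round((w[:,1].min()+w[:,1].max())/2,1),"len",round(np.ptp(w[:,1]),1),"x at y=131",round(np.polyval(f,131),1),"yaw",round(-np.arctan(f[0]),4))
# tray floor edges & headrest
im=p["image"].astype(int); hr=((im[...,2]>150)&(im[...,1]>110)&(im[...,0]<150)&(im[...,2]-im[...,0]>40)); k=np.zeros(hr.shape,bool); k[178:238,378:450]=hr[178:238,378:450]
print("headrest",rect(p,k,.025,T))
for nm,px,z in (("lipL bot",(340,0),.016),("lipL top",(353,255),.016),("lipR bot",(484,0),.016),("lipR top",(471,250),.016),("catch",(419,252),.063)): print(nm,ray(p,px,z,T).round(4))
q=pickle.load(open("t2.pkl","rb")); print("hinge",ray(q,(140+527/4,130+531/4),.067).round(4),"catch",ray(q,(140+569/4,130+93/4),.063).round(4))
E
```

```text
[345  17 133  14 319] mid y 132.0 len 150.9 x at y=131 435.2 yaw -0.0085
[347  48 129  13 311] mid y 131.9 len 149.9 x at y=131 467.2 yaw -0.008
[348  77 126  12 277] mid y 131.1 len 149.9 x at y=131 499.3 yaw -0.0092
[350 109  79   8 174] mid y 104.7 len 96.1 x at y=131 531.5 yaw -0.0077
[409 131  62   7 108] mid y 167.4 len 76.3 x at y=131 563.6 yaw -0.0076
[353 158 109   9 190] mid y 126.2 len 138.7 x at y=131 595.7 yaw -0.0085
headrest (array([668.9, 131.2]), 72.4, 29.4, np.float64(1.55))
lipL bot [0.4058 0.0525 0.016 ]
lipL top [0.7188 0.0495 0.016 ]
lipR bot [0.4191 0.2119 0.016 ]
lipR top [0.7247 0.2122 0.016 ]
catch [0.698 0.128 0.063]
hinge [0.3976 0.1308 0.067 ] catch [0.7216 0.1348 0.063 ]
```

```bash
python3 -m creep '[[[-4,-38,0],[0,0,-0.018]],[[-4,-38,0],[0,0,0]],[[-4,-37,20],[0,0,0]],[[0,0,50],[0,0,0]],[[0,0,60],[0,0,0]],[[0,0,60],[0,0,0]],[[0,0,50],[0,0,0]],[[0,0,30],[0,0,0]],[[0,0,0],[0,0,0]]]' 72
python3 - <<'E'
from h import *
delta([.585,-.0968,-.002],np.pi-.066)
E
```

```text
clock: 9.05
eef_pos: [0.5832, -0.0958, 0.0275]
tool_rot: [0.033, 0.999, 0.0, -0.003]
ft_force: [-0.4, 0.6, 1.1]
grip_width: 0.0719
grasp_force: 0.0
shift [-2.  -0.9 29.5] turn [ 0.0006 -0.0065 -0.0009] tcp [583.2 -95.8  27.5] xaxis [-0.998  0.067  0.007]
```

```bash
python3 -m creep '[[[-1,-1,12],[0,0,0]],[[0,0,10],[0,0,0]],[[0,0,4],[0,0,0]],[[0,0,0],[0,0,0]],[[0,0,0],[0,0,0]]]'; python3 -m creep '[[[0,0,0],[0,0,0]],[[0,0,0],[0,0,0]],[[0,0,0],[0,0,0]]]' 57; python3 -m creep '[[[0,0,0],[0,0,0]]]'
```

```text
clock: 9.68
eef_pos: [0.587, -0.0973, 0.0048]
tool_rot: [0.034, 0.999, -0.0, 0.0]
ft_force: [-0.1, -0.5, 0.6]
grip_width: 0.0723
grasp_force: 0.0
clock: 10.05
eef_pos: [0.5868, -0.0973, 0.0044]
tool_rot: [0.034, 0.999, -0.0, 0.0]
ft_force: [-0.7, -0.5, -0.1]
grip_width: 0.0574
grasp_force: 0.0
clock: 10.18
eef_pos: [0.5867, -0.0972, 0.0043]
tool_rot: [0.034, 0.999, 0.0, 0.0]
ft_force: [0.3, 0.4, 0.0]
grip_width: 0.0573
grasp_force: 0.0
```

```bash
python3 -m creep '[[[0,0,0],[0,0,0]],[[0,0,0],[0,0,0]],[[1,0,4],[0,0,0]],[[0,0,2.5],[0,0,0]],[[0,0,0],[0,0,0]]]' 68; python3 -m creep '[[[0,0,0],[0,0,0]],[[0,0,0],[0,0,0]],[[0,0,0],[0,0,0]],[[0,0,0],[0,0,0]]]' 57
```

```text
clock: 10.8
eef_pos: [0.5853, -0.0971, -0.0026]
tool_rot: [0.034, 0.999, 0.0, -0.0]
ft_force: [-0.8, -0.4, 0.3]
grip_width: 0.0678
grasp_force: 0.0
clock: 11.3
eef_pos: [0.5858, -0.0972, -0.0021]
tool_rot: [0.034, 0.999, -0.0, 0.0]
ft_force: [0.4, -0.7, 0.1]
grip_width: 0.0572
grasp_force: 18.9
```

```bash
python3 -m creep '[[[0,0,0],[0,0,0]],[[0,0,0],[0,0,0]]]' 55; python3 -m creep '[[[0,0,-10],[0,0,0]],[[0,0,-30],[0,0,0]],[[0,0,-40],[0,0,0]],[[0,0,0],[0,0,0]]]'
python3 - <<'E'
from h import *
T=pose(); p=vision.camera("wrist"); cv2.imwrite("pics/w3.png",p["image"][150:])
E
```

```text
clock: 11.55
eef_pos: [0.5858, -0.0972, -0.0018]
tool_rot: [0.034, 0.999, -0.0, 0.0]
ft_force: [-1.9, -0.3, 4.2]
grip_width: 0.0561
grasp_force: 56.0
clock: 12.05
eef_pos: [0.5888, -0.0977, 0.0819]
tool_rot: [0.034, 0.999, -0.001, 0.004]
ft_force: [0.3, 0.0, -0.3]
grip_width: 0.0565
grasp_force: 56.0
```

View pics/w3.png

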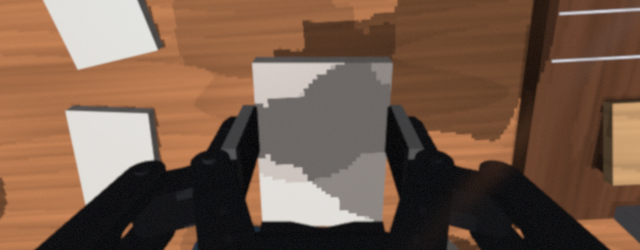

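```bash
python3 -m creep '[[[0,0,-15],[0,0,0]],[[0,0,-15],[0,0,0]]]' 56.8
python3 - <<'E'
from h import *
delta([.60,.13,.12],np.pi-.0085,0.253)
E
```

```text
clock: 12.35
eef_pos: [0.5849, -0.097, 0.1076]
tool_rot: [0.034, 0.999, 0.0, -0.001]
ft_force: [0.7, 1.1, -0.4]
grip_width: 0.057
grasp_force: 30.8
shift [  0.4 227.5 -12.4] turn [ 0.0078  0.2506 -0.0589] tcp [584.9 -97.  107.6] xaxis [-0.998  0.068  0.002]
```

```bash
cat >> h.py <<'E'
def place(k,up=0,off=9.9,zg=-1.9):
    c,s=np.cos(.253),np.sin(.253); x=77.7-32*k-off*c-zg*s; z=20.5-off*s+zg*c+1+up; y=-.0085
    delta([(558.4+x)/1000,(131.2+x*y)/1000,z/1000],np.pi+y,-.253)
def grasp(cx,cy,yaw,z=-2,off=10):
    delta([(cx-off*np.cos(yaw))/1000,(cy-off*np.sin(yaw))/1000,z/1000],np.pi+yaw)
E
python3 -m creep '[[[0,45,0],[0,0,0]],[[0,60,0],[0,0,0]],[[0,60,0],[0,0,0]],[[0,60,0],[0,0,0]],[[0,0,0],[0,0,-0.058]],[[0,0,0],[0,-0.126,0]],[[0,0,0],[0,-0.127,0]],[[0,0,0],[0,0,0]]]'
python3 -c "
from h import *
place(0,60)"
```

```text
clock: 13.35
eef_pos: [0.596, 0.1268, 0.1059]
tool_rot: [0.004, 0.992, -0.001, 0.123]
ft_force: [-0.1, 0.1, -1.4]
grip_width: 0.0567
grasp_force: 30.8
shift [-23.    4.1  35.4] turn [-0.0016 -0.0073  0.0002] tcp [596.  126.8 105.9] xaxis [-0.97   0.008 -0.243]
```

```bash
python3 -m creep '[[[-12,2,18],[0,0,0]],[[-11,2,17],[0,0,0]],[[0,0,0],[0,0,0]],[[10,0,38.7],[0,0,0]],[[0,0,0],[0,0,0]],[[0,0,0],[0,0,0]],[[0,0,0],[0,0,0]]]'
python3 -c "
from h import *
place(0,5)"
```

```text
clock: 14.22
eef_pos: [0.6335, 0.1313, 0.0419]
tool_rot: [0.005, 0.992, -0.0, 0.128]
ft_force: [0.1, -0.3, -0.7]
grip_width: 0.057
grasp_force: 30.8
shift [11.3 -0.8 17.5] turn [ 0.0005  0.0032 -0.0015] tcp [633.5 131.3  41.9] xaxis [-0.967  0.01  -0.253]
```

```bash
python3 -m creep '[[[11,-0.8,10],[0,0,0]],[[0,0,7.5],[0,0,0]],[[0,0,0],[0,0,0]],[[0,0,0],[0,0,0]]]'
python3 -c "
from h import *
place(0,0)"
```

```text
clock: 14.72
eef_pos: [0.6265, 0.1304, 0.0207]
tool_rot: [0.005, 0.992, -0.0, 0.127]
ft_force: [0.7, -0.1, -1.0]
grip_width: 0.0567
grasp_force: 30.8
shift [0.5 0.2 3.5] turn [-0.      0.0013 -0.0014] tcp [626.5 130.4  20.7] xaxis [-0.968  0.01  -0.252]
```

```bash
python3 -m creep '[[[0.5,0,3],[0,0,0]],[[0,0,0.7],[0,0,0]],[[0,0,0],[0,0,0]],[[0,0,0],[0,0,0]]]'; python3 -m creep '[[[0,0,0],[0,0,0]],[[0,0,0],[0,0,0]],[[0,0,0],[0,0,0]]]' 60;  python3 -m creep '[[[0,0,0],[0,0,0]],[[0,0,-20],[0,0,0]],[[0,0,-50],[0,0,0]],[[0,0,-50],[0,0,0]],[[0,0,-10],[0,0,0]],[[0,0,0],[0,0,0]],[[0,0,0],[0,0,0]]]' 68
python3 - <<'E'
from h import *
T=pose(); p=vision.camera("wrist"); cv2.imwrite("pics/w4.png",p["image"])
im=p["image"].astype(int); m=(im.min(2)>120)&(im.max(2)-im.min(2)<45); n,l,st,ce=cv2.connectedComponentsWithStats(m.astype(np.uint8)); W=cloud(p,T)
for i in range(1,n):
    if st[i,4]>1500:
        k=l==i; w=W[k]; print(ce[i].round(),np.nanmean(w,0).round(4)); A=np.c_[w[:,:2]-np.nanmean(w[:,:2],0),np.ones(len(w))]; print(np.linalg.lstsq(A,w[:,2],rcond=None)[0].round(4), rect(p,k,.028,T))
print(st[st[:,4]>1500])
E
```

```text
clock: 15.22
eef_pos: [0.6262, 0.1303, 0.0163]
tool_rot: [0.005, 0.992, -0.001, 0.126]
ft_force: [0.2, -0.1, -0.7]
grip_width: 0.0567
grasp_force: 30.8
clock: 15.6
eef_pos: [0.6263, 0.1303, 0.0165]
tool_rot: [0.005, 0.992, -0.001, 0.126]
ft_force: [0.7, 0.3, -1.1]
grip_width: 0.0601
grasp_force: 0.0
clock: 16.48
eef_pos: [0.5926, 0.1303, 0.1401]
tool_rot: [0.005, 0.992, -0.001, 0.125]
ft_force: [-0.3, -0.1, 0.3]
grip_width: 0.0679
grasp_force: 0.0
[321. 208.] [0.631  0.1299 0.0282]
 ** On entry to DLASCL parameter number  4 had an illegal value
 ** On entry to DLASCL parameter number  4 had an illegal valueTraceback (most recent call last):
  File "<stdin>", line 6, in <module>
    x, resids, rank, s = _umath_linalg.lstsq(a, b, rcond,
                         ~~~~~~~~~~~~~~~~~~~^^^^^^^^^^^^^
                                             signature=signature)
                                             ^^^^^^^^^^^^^^^^^^^^
    raise LinAlgError("SVD did not converge in Linear Least Squares")
numpy.linalg.LinAlgError: SVD did not converge in Linear Least Squares
```

View pics/w4.png

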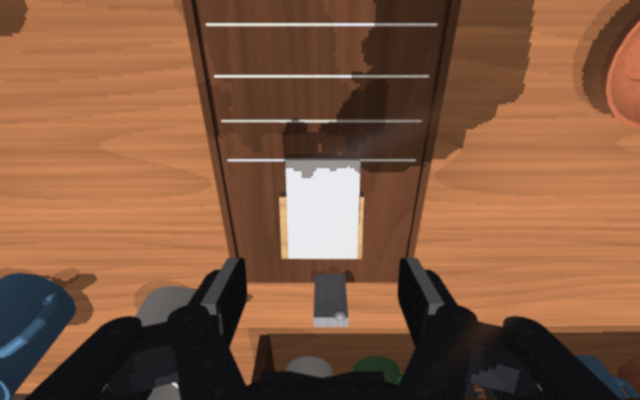

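```bash
python3 -m creep '[[[0,-30,-5],[0,0.126,0]],[[0,-50,0],[0,0.126,0]],[[0,-50,0],[0,0,0]],[[0,-50,0],[0,0,0]],[[0,-60,0],[0,0,0]],[[0,0,0],[0,0,0]],[[0,0,0],[0,0,0]]]'
cat > nxt.py <<'E'
from h import *; import sys
p=vision.camera("top")
for o in whites(p):
    if o[2]<.012 and 80<o[4]<92: print("top",*o)
T=pose(); p=vision.camera("wrist")
for o in whites(p,T=T,amin=600):
    if o[2]<.014 and 80<o[4]<92: print("wrist",*o)
if len(sys.argv)>3: grasp(*map(float,sys.argv[1:]))
E
python3 nxt.py 534 -241.8 .173 100
```

```text
clock: 17.4
eef_pos: [0.5893, -0.1095, 0.1454]
tool_rot: [0.005, 1.0, 0.0, -0.001]
ft_force: [-0.2, -0.9, 0.8]
grip_width: 0.0679
grasp_force: 0.0
top [453.0, 233.0] 549 0.0067 [ 534.5 -395.5] 84.7 58.6 0.168
wrist [155.0, 123.0] 7821 0.0094 [ 534.1 -242. ] 85.0 59.1 0.174
wrist [160.0, 259.0] 5352 0.0094 [ 655.7 -256.6] 85.2 58.8 -0.106
shift [  64.4 -135.9   46. ] turn [ 0.0007 -0.0006 -0.1813] tcp [ 589.8 -108.2  146.1] xaxis [-1.     0.008  0.001]
```

```bash
python3 -m creep '[[[21.5,-45.3,15],[0,0,0]],[[21.5,-45.3,15],[0,0,0]],[[21.5,-45.3,15],[0,0,0]],[[0,0,0],[0,0,-0.181]],[[0,0,40],[0,0,0]],[[0,0,40],[0,0,0]],[[0,0,0],[0,0,0]],[[0,0,0],[0,0,0]]]' 70
python3 -c "
from h import *
grasp(534.1,-242,.174)"
```

```text
clock: 18.5
eef_pos: [0.5255, -0.244, 0.0231]
tool_rot: [-0.086, 0.996, -0.0, 0.001]
ft_force: [0.1, 0.1, 0.8]
grip_width: 0.0696
grasp_force: 0.0
shift [ 1.2  0.5 25.1] turn [-0.0009  0.0022 -0.0011] tcp [ 525.5 -244.    23.1] xaxis [-0.985 -0.172 -0.002]
```

```bash
python3 -m creep '[[[1.2,0.5,12],[0,0,0]],[[0,0,9],[0,0,0]],[[0,0,4],[0,0,0]],[[0,0,0],[0,0,0]],[[0,0,0],[0,0,0]]]' 66;  python3 -m creep '[[[0,0,0],[0,0,0]],[[0,0,0],[0,0,0]],[[0,0,0],[0,0,0]],[[0,0,0],[0,0,0]],[[0,0,0],[0,0,0]]]' 56.8
python3 -c "
from h import *
grasp(534.1,-242,.174)"
```

```text
clock: 19.12
eef_pos: [0.5232, -0.2445, -0.0029]
tool_rot: [-0.085, 0.996, -0.0, 0.001]
ft_force: [0.7, 0.8, -0.1]
grip_width: 0.0658
grasp_force: 0.0
clock: 19.75
eef_pos: [0.5234, -0.2446, -0.0026]
tool_rot: [-0.085, 0.996, -0.0, 0.001]
ft_force: [-1.0, 0.5, 5.1]
grip_width: 0.0569
grasp_force: 23.4
shift [-1.   0.7 -0.6] turn [-0.0008  0.0017 -0.0029] tcp [ 523.4 -244.6   -2.6] xaxis [-0.985 -0.17  -0.002]
```

```bash
python3 -m creep '[[[0,0,-15],[0,0,0]],[[0,0,-45],[0,0,0]],[[0,0,-50],[0,0,0]],[[0,0,0],[0,0,0.18]],[[0,50,0],[0,0,0]],[[-12,58,0],[0,0,0]],[[-12,58,0],[0,0,0]],[[-12,58,0],[0,0,0]],[[-12,58,0],[0,-0.126,0]],[[0,58,0],[0,-0.127,0]],[[0,0,0],[0,0,0]],[[0,0,0],[0,0,0]]]'
python3 -c "
from h import *
place(1,25,11,-2.5)"
```

```text
clock: 21.25
eef_pos: [0.5738, 0.0955, 0.1075]
tool_rot: [0.004, 0.992, -0.001, 0.127]
ft_force: [0.1, 0.2, -0.8]
grip_width: 0.0572
grasp_force: 23.2
shift [-2.8 35.6 69. ] turn [-0.0002  0.0007  0.0008] tcp [573.8  95.5 107.5] xaxis [-0.968  0.007 -0.251]
```

```bash
python3 -m creep '[[[-2.8,35.5,10],[0,0,0]],[[0,0,30],[0,0,0]],[[0,0,29],[0,0,0]],[[0,0,0],[0,0,0]],[[0,0,0],[0,0,0]],[[0,0,0],[0,0,0]]]'
python3 -c "
from h import *
place(1,0,11,-2.5)"
```

```text
clock: 22.0
eef_pos: [0.5956, 0.1302, 0.0426]
tool_rot: [0.005, 0.992, -0.0, 0.128]
ft_force: [-0.3, 0.5, -1.1]
grip_width: 0.0575
grasp_force: 23.2
shift [ 8.2  0.7 25.1] turn [ 0.0003  0.0036 -0.0015] tcp [595.6 130.2  42.6] xaxis [-0.967  0.01  -0.254]
```

```bash
python3 -m creep '[[[4,0.7,12],[0,0.003,0]],[[3,0,9],[0,0,0]],[[0,0,0],[0,0,0]],[[0,0,0],[0,0,0]]]'
python3 -c "
from h import *
place(1,0,11,-2.5)"
```

```text
clock: 22.5
eef_pos: [0.5927, 0.1313, 0.0186]
tool_rot: [0.004, 0.992, -0.001, 0.125]
ft_force: [-0.3, -0.6, -0.5]
grip_width: 0.0572
grasp_force: 23.2
shift [-0.8 -0.4  2.5] turn [-0.0001 -0.0024 -0.    ] tcp [592.7 131.3  18.6] xaxis [-0.969  0.008 -0.248]
```

```bash
python3 -m creep '[[[-0.8,-0.4,1.5],[0,-0.002,0]],[[0,0,1.2],[0,0,0]],[[0,0,0],[0,0,0]],[[0,0,0],[0,0,0]]]'; python3 -m creep '[[[0,0,0],[0,0,0]],[[0,0,0],[0,0,0]]]' 60;  python3 -m creep '[[[0,0,0],[0,0,0]],[[0,0,-20],[0,0,0]],[[0,0,-50],[0,0,0]],[[0,0,-50],[0,0,0]],[[0,0,-10],[0,0,0]],[[0,0,0],[0,0,0]],[[0,0,0],[0,0,0]]]' 68
cat > chk.py <<'E'
from h import *; import sys
T=pose(); p=vision.camera("wrist"); cv2.imwrite(sys.argv[1],p["image"])
W=cloud(p,T)*1000; im=p["image"].astype(int); m=(im.min(2)>100)&(im.max(2)-im.min(2)<45)
# heights along row line y=130, in tray x
for ty in (-20,0,20):
    s=m&(abs(W[...,1]-131-ty)<3)&(W[...,2]>13)&(W[...,2]<60)&(W[...,0]>400)&(W[...,0]<690); q=W[s]; b=((q[:,0]-558.4)//8*8).astype(int)
    print(ty,{int(k):round(float(np.median(q[b==k,2])),1) for k in np.unique(b)})
E
python3 chk.py pics/w5.png
```

```text
clock: 23.0
eef_pos: [0.5943, 0.1308, 0.0165]
tool_rot: [0.004, 0.992, -0.001, 0.126]
ft_force: [-0.8, -0.0, -0.3]
grip_width: 0.0573
grasp_force: 23.2
clock: 23.25
eef_pos: [0.5945, 0.1309, 0.0167]
tool_rot: [0.004, 0.992, -0.001, 0.126]
ft_force: [0.8, -0.2, 0.3]
grip_width: 0.0602
grasp_force: 0.0
clock: 24.12
eef_pos: [0.5607, 0.1308, 0.1403]
tool_rot: [0.004, 0.992, -0.001, 0.125]
ft_force: [-0.3, -0.7, -0.7]
grip_width: 0.0679
grasp_force: 0.0
-20 {-96: 13.1, -64: 13.1, 0: 19.9, 8: 21.5, 16: 23.7, 24: 25.8, 32: 27.8, 40: 29.8, 48: 31.6, 56: 33.8, 64: 35.9, 72: 37.9, 80: 39.3, 88: 34.1, 96: 35.8, 104: 37.7, 112: 39.0}
0 {-96: 13.0, -64: 13.3, 0: 19.8, 8: 21.7, 16: 23.7, 24: 25.6, 32: 27.7, 40: 29.8, 48: 31.7, 56: 33.8, 64: 35.9, 72: 37.8, 80: 39.4, 88: 34.1, 96: 35.8, 104: 37.8, 112: 39.2}
20 {-64: 13.5, 0: 19.8, 8: 21.6, 16: 23.5, 24: 25.8, 32: 27.7, 40: 29.7, 48: 31.6, 56: 33.8, 64: 35.8, 72: 37.8, 80: 39.4, 88: 34.0, 96: 35.5, 104: 37.7, 112: 39.1}
```

View pics/w5.png

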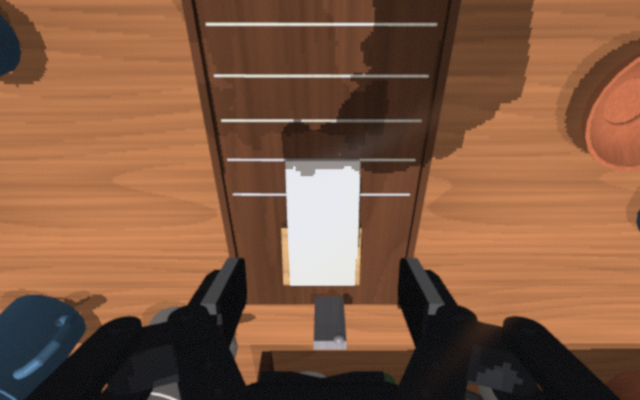

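```bash
python3 -m creep '[[[0,-30,-5],[0,0.126,0]],[[0,-50,0],[0,0.126,0]],[[-6,-55,0],[0,0,0]],[[-6,-55,0],[0,0,0]],[[-6,-55,0],[0,0,0]],[[0,0,0],[0,0,0]],[[0,0,0],[0,0,0]]]'
python3 nxt.py 655.6 -256.7 -.104 100
```

```text
clock: 25.05
eef_pos: [0.5755, -0.1139, 0.1455]
tool_rot: [0.005, 1.0, 0.001, -0.001]
ft_force: [0.3, 0.2, 0.5]
grip_width: 0.0681
grasp_force: 0.0
top [456.0, 246.0] 561 0.0069 [ 495.5 -402.9] 84.6 58.5 0.178
wrist [165.0, 270.0] 4826 0.0094 [ 655.6 -256.4] 85.3 59.0 -0.107
shift [ -70.8 -142.5   46.1] turn [ 0.0006 -0.0008  0.0968] tcp [ 575.9 -112.7  146.2] xaxis [-1.     0.007  0.001]
```

```bash
python3 -m creep '[[[-18,-36,10],[0,0,0]],[[-18,-36,10],[0,0,0]],[[-18,-36,10],[0,0,0]],[[-17,-35,16],[0,0,0.097]],[[0,0,40],[0,0,0]],[[0,0,38],[0,0,0]],[[0,0,0],[0,0,0]],[[0,0,0],[0,0,0]]]' 70
python3 -c "
from h import *
grasp(655.6,-256.5,-.105)"
```

```text
clock: 26.15
eef_pos: [0.6473, -0.2567, 0.0246]
tool_rot: [0.052, 0.999, -0.0, 0.001]
ft_force: [1.1, -1.1, 0.9]
grip_width: 0.0702
grasp_force: 0.0
shift [ 1.9  1.1 26.6] turn [-0.0003  0.0026  0.001 ] tcp [ 647.3 -256.7   24.6] xaxis [-0.995  0.104 -0.003]
```

```bash
python3 -m creep '[[[1,1,12],[0,0,0]],[[0,0,9],[0,0,0]],[[0,0,4.5],[0,0,0]],[[0,0,0],[0,0,0]],[[0,0,0],[0,0,0]]]' 66;  python3 -m creep '[[[0,0,0],[0,0,0]],[[0,0,0],[0,0,0]],[[0,0,0],[0,0,0]],[[0,0,0],[0,0,0]],[[0,0,0],[0,0,0]]]' 56.8
python3 -c "
from h import *
grasp(655.6,-256.5,-.105)"
```

```text
clock: 26.78
eef_pos: [0.6455, -0.2567, -0.0021]
tool_rot: [0.053, 0.999, -0.0, 0.001]
ft_force: [-0.1, 0.5, 0.4]
grip_width: 0.0661
grasp_force: 0.0
clock: 27.4
eef_pos: [0.6457, -0.2568, -0.0017]
tool_rot: [0.053, 0.999, -0.0, 0.001]
ft_force: [-0.0, -0.6, 4.6]
grip_width: 0.0572
grasp_force: 22.5
shift [0.2 1.3 0.3] turn [-0.0003  0.002  -0.0009] tcp [ 645.7 -256.8   -1.7] xaxis [-0.994  0.106 -0.002]
```

```bash
python3 -m creep '[[[0,0,-15],[0,0,0]],[[0,0,-45],[0,0,0]],[[0,0,-50],[0,0,0]],[[0,0,0],[0,0,-0.097]],[[12,50,0],[0,0,0]],[[12,58,0],[0,0,0]],[[12,58,0],[0,0,0]],[[12,58,0],[0,0,0]],[[12,58,0],[0,-0.126,0]],[[12,58,0],[0,-0.127,0]],[[0,45,0],[0,0,0]],[[0,0,0],[0,0,0]]]'
python3 -c "
from h import *
place(2,25,9.8,-1.8)"
```

```text
clock: 28.9
eef_pos: [0.5755, 0.1323, 0.1065]
tool_rot: [0.002, 0.992, 0.0, 0.127]
ft_force: [0.3, -0.7, -0.9]
grip_width: 0.0574
grasp_force: 22.2
shift [28.2 -1.3 59. ] turn [0.0019 0.001  0.0051] tcp [575.5 132.3 106.5] xaxis [-0.968  0.003 -0.251]
```

```bash
python3 -m creep '[[[20,-1.3,10],[0.002,0,0.005]],[[8,0,25],[0,0,0]],[[0,0,24],[0,0,0]],[[0,0,0],[0,0,0]],[[0,0,0],[0,0,0]],[[0,0,0],[0,0,0]]]'
python3 -c "
from h import *
place(2,0,9.8,-1.8)"
```

```text
clock: 29.65
eef_pos: [0.5655, 0.1278, 0.0434]
tool_rot: [0.007, 0.992, -0.001, 0.128]
ft_force: [0.2, -0.7, -0.6]
grip_width: 0.0574
grasp_force: 22.2
shift [ 9.   3.3 24.6] turn [-0.0017  0.0032 -0.0058] tcp [565.5 127.8  43.4] xaxis [-0.967  0.014 -0.253]
```

```bash
python3 -m creep '[[[4,3,12],[-0.002,0.002,-0.005]],[[4,0,9],[0,0,0]],[[0,0,0],[0,0,0]],[[0,0,0],[0,0,0]]]'
python3 -c "
from h import *
place(2,0,9.8,-1.8)"
```

```text
clock: 30.15
eef_pos: [0.5618, 0.1309, 0.0194]
tool_rot: [0.004, 0.992, -0.001, 0.125]
ft_force: [-0.1, -0.6, -0.2]
grip_width: 0.057
grasp_force: 22.2
shift [-0.7  0.3  2.3] turn [-0.0002 -0.0014 -0.0001] tcp [561.8 130.9  19.4] xaxis [-0.968  0.008 -0.249]
```

```bash
python3 -m creep '[[[-0.9,0.3,1.5],[0,-0.001,0]],[[0,0,1.1],[0,0,0]],[[0,0,0],[0,0,0]],[[0,0,0],[0,0,0]]]'; python3 -m creep '[[[0,0,0],[0,0,0]],[[0,0,0],[0,0,0]]]' 60;  python3 -m creep '[[[0,0,0],[0,0,0]],[[0,0,-20],[0,0,0]],[[0,0,-50],[0,0,0]],[[0,0,-50],[0,0,0]],[[0,0,-10],[0,0,0]],[[0,0,0],[0,0,0]],[[0,0,0],[0,0,0]]]' 68
python3 chk.py pics/w6.png
```

```text
clock: 30.65
eef_pos: [0.5635, 0.1311, 0.0174]
tool_rot: [0.004, 0.992, -0.001, 0.126]
ft_force: [0.0, -0.5, -1.4]
grip_width: 0.0572
grasp_force: 22.2
clock: 30.9
eef_pos: [0.5637, 0.1312, 0.0176]
tool_rot: [0.004, 0.992, -0.0, 0.126]
ft_force: [0.1, -0.5, -0.2]
grip_width: 0.0598
grasp_force: 0.0
clock: 31.78
eef_pos: [0.5299, 0.1311, 0.1414]
tool_rot: [0.004, 0.992, -0.001, 0.125]
ft_force: [-0.9, -0.3, -1.0]
grip_width: 0.0683
grasp_force: 0.0
-20 {-128: 13.1, -96: 13.2, -32: 19.8, -24: 21.6, -16: 23.4, -8: 25.9, 0: 27.7, 8: 29.9, 16: 31.6, 24: 34.0, 32: 35.9, 40: 38.1, 48: 39.5, 56: 34.3, 64: 36.1, 72: 37.9, 80: 39.6, 88: 34.2, 96: 35.7, 104: 37.8, 112: 39.0}
0 {-128: 13.0, -96: 13.4, -32: 19.8, -24: 21.5, -16: 23.5, -8: 25.7, 0: 27.7, 8: 29.9, 16: 31.8, 24: 33.9, 32: 36.0, 40: 37.9, 48: 39.5, 56: 34.3, 64: 35.8, 72: 37.8, 80: 39.6, 88: 34.0, 96: 35.8, 104: 38.0, 112: 38.8}
20 {-128: 13.3, -96: 13.5, -32: 19.7, -24: 21.4, -16: 23.5, -8: 25.4, 0: 27.6, 8: 29.7, 16: 31.8, 24: 33.8, 32: 35.9, 40: 38.1, 48: 39.5, 56: 34.2, 64: 35.8, 72: 38.0, 80: 39.3, 88: 34.1, 96: 35.7, 104: 37.5, 112: 38.9}
```

```bash
python3 -m creep '[[[10,-30,-5],[0,0.126,0]],[[20,-50,0],[0,0.126,0]],[[20,-55,0],[0,0,0]],[[20,-55,0],[0,0,0]],[[20,-55,0],[0,0,0]],[[0,0,0],[0,0,0]],[[0,0,0],[0,0,0]]]'
python3 nxt.py 430.6 -246.5 -.129 100
```

```text
clock: 32.7
eef_pos: [0.4377, -0.1127, 0.142]
tool_rot: [0.005, 1.0, 0.0, -0.0]
ft_force: [-0.8, -0.9, 0.5]
grip_width: 0.0683
grasp_force: 0.0
top [456.0, 246.0] 569 0.0068 [ 495.6 -402.8] 85.2 59.2 0.167
wrist [162.0, 182.0] 6891 0.0094 [ 430.9 -245.8] 85.3 59.1 -0.131
shift [  16.6 -133.6   42.2] turn [ 0.0006 -0.      0.1219] tcp [ 438.3 -111.8  142.3] xaxis [-1.     0.007 -0.   ]
```

```bash
python3 -m creep '[[[5.5,-44,10],[0,0,0]],[[5.5,-44,10],[0,0,0]],[[5.5,-45,12],[0,0,0.122]],[[0,0,10],[0,0,0]],[[0,0,40],[0,0,0]],[[0,0,34],[0,0,0]],[[0,0,0],[0,0,0]],[[0,0,0],[0,0,0]]]' 70
python3 -c "
from h import *
grasp(430.8,-246.1,-.13)"
```

```text
clock: 33.8
eef_pos: [0.4216, -0.2448, 0.0277]
tool_rot: [0.064, 0.998, -0.0, 0.001]
ft_force: [0.6, 0.2, 0.0]
grip_width: 0.0699
grasp_force: 0.0
shift [ 0.8 -0.1 29.7] turn [-0.      0.0018  0.0017] tcp [ 421.6 -244.8   27.7] xaxis [-0.992  0.128 -0.002]
```

```bash
python3 -m creep '[[[0.5,0,15],[0,0,0]],[[0,0,9],[0,0,0]],[[0,0,4.7],[0,0,0]],[[0,0,0],[0,0,0]],[[0,0,0],[0,0,0]]]' 66;  python3 -m creep '[[[0,0,0],[0,0,0]],[[0,0,0],[0,0,0]],[[0,0,0],[0,0,0]],[[0,0,0],[0,0,0]],[[0,0,0],[0,0,0]]]' 56.8
python3 -c "
from h import *
grasp(430.8,-246.1,-.13)"
```

```text
clock: 34.42
eef_pos: [0.4203, -0.2458, -0.0013]
tool_rot: [0.065, 0.998, -0.0, 0.001]
ft_force: [0.3, 0.2, -0.2]
grip_width: 0.0658
grasp_force: 0.0
clock: 35.05
eef_pos: [0.4203, -0.2457, -0.0012]
tool_rot: [0.065, 0.998, -0.0, 0.001]
ft_force: [-0.0, 1.4, 6.4]
grip_width: 0.0571
grasp_force: 21.5
shift [-0.5  1.   0.8] turn [-0.0001  0.0019 -0.0008] tcp [ 420.3 -245.7   -1.2] xaxis [-0.991  0.13  -0.002]
```

```bash
python3 -m creep '[[[0,0,-15],[0,0,0]],[[0,0,-45],[0,0,0]],[[0,0,-50],[0,0,0]],[[0,0,0],[0,0,-0.121]],[[-18,50,0],[0,0,0]],[[-18,58,0],[0,0,0]],[[-18,58,0],[0,0,0]],[[-18,58,0],[0,0,0]],[[-18,58,0],[0,-0.126,0]],[[0,58,0],[0,-0.127,0]],[[0,37,0],[0,0,0]],[[0,0,0],[0,0,0]]]'
python3 -c "
from h import *
place(3,25,10.5,-1.2)"
```

```text
clock: 36.55
eef_pos: [0.5131, 0.1331, 0.109]
tool_rot: [0.002, 0.992, -0.0, 0.127]
ft_force: [0.5, 0.5, -0.4]
grip_width: 0.0574
grasp_force: 21.4
shift [ 0.1 -1.6 68.5] turn [0.0013 0.0017 0.0034] tcp [513.1 133.1 109. ] xaxis [-0.968  0.005 -0.252]
```

```bash
python3 -m creep '[[[0,0,10],[0,0,0]],[[0,0,30],[0,0,0]],[[0,0,28],[0,0,0]],[[0,0,0],[0,0,0]],[[0,0,0],[0,0,0]],[[0,0,0],[0,0,0]]]'
python3 -c "
from h import *
place(3,0,10.5,-1.2)"
```

```text
clock: 37.3
eef_pos: [0.5316, 0.1302, 0.0438]
tool_rot: [0.005, 0.992, -0.0, 0.128]
ft_force: [0.2, -0.3, -0.5]
grip_width: 0.0571
grasp_force: 21.4
shift [ 7.9  1.2 24.9] turn [ 0.0001  0.0031 -0.0021] tcp [531.6 130.2  43.8] xaxis [-0.967  0.01  -0.253]
```

```bash
python3 -m creep '[[[4,1,12],[0,0.002,-0.002]],[[2.7,0,9],[0,0,0]],[[0,0,0],[0,0,0]],[[0,0,0],[0,0,0]]]'
python3 -c "
from h import *
place(3,0,10.5,-1.2)"
```

```text
clock: 37.8
eef_pos: [0.5293, 0.1314, 0.0203]
tool_rot: [0.004, 0.992, -0.001, 0.125]
ft_force: [0.2, -0.1, -1.4]
grip_width: 0.0574
grasp_force: 21.4
shift [-0.2  0.   2.7] turn [-0.0004 -0.0013  0.001 ] tcp [529.3 131.4  20.3] xaxis [-0.968  0.007 -0.249]
```

```bash
python3 -m creep '[[[-0.3,0,1.6],[0,-0.001,0]],[[0,0,1.2],[0,0,0]],[[0,0,0],[0,0,0]],[[0,0,0],[0,0,0]]]'; python3 -m creep '[[[0,0,0],[0,0,0]],[[0,0,0],[0,0,0]]]' 60;  python3 -m creep '[[[0,0,0],[0,0,0]],[[0,0,-20],[0,0,0]],[[0,0,-50],[0,0,0]],[[0,0,-50],[0,0,0]],[[0,0,-10],[0,0,0]],[[0,0,0],[0,0,0]],[[0,0,0],[0,0,0]]]' 68
python3 chk.py pics/w7.png|head -2
python3 -m creep '[[[0,-30,-5],[0,0.126,0]],[[0,-50,0],[0,0.126,0]],[[0,-60,0],[0,0,0]],[[0,-60,0],[0,0,0]],[[0,-60,0],[0,0,0]],[[0,-60,0],[0,0,0]],[[0,0,0],[0,0,0]],[[0,0,0],[0,0,0]]]'
python3 nxt.py 495.6 -402.8 .172 100
```

```text
clock: 38.3
eef_pos: [0.5305, 0.1314, 0.0179]
tool_rot: [0.004, 0.992, -0.001, 0.126]
ft_force: [-0.1, -0.6, -1.0]
grip_width: 0.0569
grasp_force: 21.4
clock: 38.55
eef_pos: [0.5306, 0.1314, 0.0181]
tool_rot: [0.004, 0.992, -0.001, 0.126]
ft_force: [1.4, -0.5, 0.1]
grip_width: 0.0599
grasp_force: 0.0
clock: 39.42
eef_pos: [0.4969, 0.1313, 0.142]
tool_rot: [0.004, 0.992, -0.001, 0.125]
ft_force: [0.7, -0.5, -0.1]
grip_width: 0.068
grasp_force: 0.0
-20 {-64: 19.8, -56: 21.3, -48: 23.6, -40: 25.6, -32: 27.8, -24: 29.7, -16: 31.8, -8: 33.7, 0: 36.1, 8: 38.1, 16: 39.5, 24: 34.2, 32: 35.9, 40: 38.1, 48: 39.8, 56: 34.1, 64: 35.9, 72: 38.2, 80: 39.7, 88: 34.2, 96: 35.8, 104: 37.8, 112: 39.0}
0 {-128: 13.2, -96: 13.1, -64: 19.5, -56: 21.5, -48: 23.7, -40: 25.3, -32: 27.8, -24: 29.7, -16: 31.8, -8: 34.0, 0: 36.1, 8: 37.9, 16: 39.4, 24: 34.0, 32: 35.9, 40: 37.8, 48: 39.1, 56: 34.2, 64: 35.9, 72: 38.1, 80: 39.7, 88: 34.2, 96: 35.7, 104: 37.8, 112: 39.6}
clock: 40.48
eef_pos: [0.4933, -0.188, 0.1471]
tool_rot: [0.004, 1.0, 0.001, -0.001]
ft_force: [-0.3, -0.1, -0.2]
grip_width: 0.0683
grasp_force: 0.0
wrist [69.0, 193.0] 6430 0.0094 [ 496.7 -404.7] 84.9 59.2 0.172
shift [   6.7 -217.7   47.7] turn [ 0.0006 -0.0007 -0.1781] tcp [ 493.8 -186.9  147.8] xaxis [-1.     0.006  0.001]
```

```bash
python3 -m creep '[[[1.5,-54,5],[0,0,0]],[[1.5,-54,5],[0,0,0]],[[1.5,-55,5],[0,0,0]],[[1.5,-55,0],[0,0,0]],[[0,0,10],[0,0,-0.178]],[[0,0,0],[0,0,0]],[[0,0,0],[0,0,0]]]' 70
python3 nxt.py 496.5 -404.2 .172 -2
```

```text
clock: 41.45
eef_pos: [0.4871, -0.4046, 0.1239]
tool_rot: [-0.085, 0.996, -0.0, 0.0]
ft_force: [-0.1, -0.6, 0.1]
grip_width: 0.0701
grasp_force: 0.0
wrist [320.0, 206.0] 6164 0.0093 [ 496.4 -403.5] 84.0 58.7 0.172
shift [  0.9  -0.6 126.5] turn [-0.0012  0.0013 -0.0011] tcp [ 487.2 -405.   124.5] xaxis [-0.985 -0.17  -0.001]
```

```bash
python3 -m creep '[[[0.5,0,40],[0,0,0]],[[0,0,45],[0,0,0]],[[0,0,25],[0,0,0]],[[0,0,10],[0,0,0]],[[0,0,5.5],[0,0,0]],[[0,0,0],[0,0,0]],[[0,0,0],[0,0,0]]]' 66;  python3 -m creep '[[[0,0,0],[0,0,0]],[[0,0,0],[0,0,0]],[[0,0,0],[0,0,0]],[[0,0,0],[0,0,0]],[[0,0,0],[0,0,0]]]' 56.8
python3 -c "
from h import *
grasp(496.4,-403.6,.172)"
```

```text
clock: 42.42
eef_pos: [0.4869, -0.407, -0.0003]
tool_rot: [-0.085, 0.996, -0.001, 0.001]
ft_force: [-0.4, -0.7, -0.3]
grip_width: 0.0658
grasp_force: 0.0
clock: 43.05
eef_pos: [0.4867, -0.407, -0.0003]
tool_rot: [-0.085, 0.996, -0.001, 0.001]
ft_force: [-1.3, 1.1, 5.0]
grip_width: 0.0571
grasp_force: 20.1
shift [-0.1  1.7  1.7] turn [-0.0023  0.0024 -0.0019] tcp [ 4.867e+02 -4.070e+02 -3.000e-01] xaxis [-0.986 -0.169 -0.002]
```

```bash
python3 -m creep '[[[0,0,-15],[0,0,0]],[[0,0,-45],[0,0,0]],[[0,0,-50],[0,0,0]],[[0,0,0],[0,0,0.178]],[[0,45,0],[0,0,0]],[[0,55,0],[0,0,0]],[[0,55,0],[0,0,0]],[[0,55,0],[0,0,0]],[[0,55,0],[0,0,0]],[[0,55,0],[0,0,0]],[[0,55,0],[0,0,0]],[[0,55,0],[0,0,0]]]'
python3 -m creep '[[[0,55,0],[0,-0.126,0]],[[0,35,0],[0,-0.127,0]],[[0,0,0],[0,0,0]],[[0,0,0],[0,0,0]]]'
python3 -c "
from h import *
place(4,25,10,-.3)"
```

```text
clock: 44.55
eef_pos: [0.4893, 0.0253, 0.1089]
tool_rot: [0.004, 1.0, -0.0, 0.001]
ft_force: [0.9, 0.3, -1.0]
grip_width: 0.0576
grasp_force: 19.9
clock: 45.05
eef_pos: [0.4904, 0.1137, 0.1089]
tool_rot: [0.004, 0.992, -0.001, 0.127]
ft_force: [1.3, -0.6, -0.6]
grip_width: 0.0572
grasp_force: 20.0
shift [ 8.7 18.1 65.1] turn [-0.0003  0.0015  0.0012] tcp [490.4 113.7 108.9] xaxis [-0.968  0.007 -0.252]
```

```bash
python3 -m creep '[[[8.5,18,10],[0,0,0]],[[0,0,30],[0,0,0]],[[0,0,25],[0,0,0]],[[0,0,0],[0,0,0]],[[0,0,0],[0,0,0]],[[0,0,0],[0,0,0]]]'
python3 -c "
from h import *
place(4,0,10,-.3)"
```

```text
clock: 45.8
eef_pos: [0.4995, 0.1314, 0.0443]
tool_rot: [0.004, 0.992, -0.0, 0.128]
ft_force: [-0.4, -0.8, -0.3]
grip_width: 0.0572
grasp_force: 20.0
shift [ 7.4  0.2 24.5] turn [ 0.0001  0.0031 -0.0002] tcp [499.5 131.4  44.3] xaxis [-0.967  0.008 -0.253]
```

```bash
python3 -m creep '[[[4,0,12],[0,0.002,0]],[[2.5,0,8.5],[0,0,0]],[[0,0,0],[0,0,0]],[[0,0,0],[0,0,0]]]'
python3 -c "
from h import *
place(4,0,10,-.3)"
```

```text
clock: 46.3
eef_pos: [0.497, 0.1316, 0.0213]
tool_rot: [0.004, 0.992, -0.001, 0.125]
ft_force: [-1.4, -0.0, -2.0]
grip_width: 0.057
grasp_force: 20.0
shift [-0.8  0.1  2.9] turn [-0.0004 -0.0013  0.001 ] tcp [497.  131.6  21.3] xaxis [-0.968  0.007 -0.249]
```

```bash
python3 -m creep '[[[-0.9,0,1.8],[0,-0.001,0]],[[0,0,1.2],[0,0,0]],[[0,0,0],[0,0,0]],[[0,0,0],[0,0,0]]]'; python3 -m creep '[[[0,0,0],[0,0,0]],[[0,0,0],[0,0,0]]]' 60;  python3 -m creep '[[[0,0,0],[0,0,0]],[[0,0,-20],[0,0,0]],[[0,0,-50],[0,0,0]],[[0,0,-50],[0,0,0]],[[0,0,-30],[0,0,0]],[[0,0,0],[0,0,0]],[[0,0,0],[0,0,0]]]' 68
python3 chk.py pics/w8.png
python3 -c "
from h import *
delta([.42,.34,.17],np.pi+1.51)
p=vision.camera('top')
im=p['image'].copy(); cv2.imwrite('pics/t3.png',cv2.resize(im[130:300,140:480],(800,400)))"
```

```text
clock: 46.8
eef_pos: [0.4988, 0.1315, 0.0189]
tool_rot: [0.004, 0.992, -0.001, 0.126]
ft_force: [-0.1, -0.5, -0.6]
grip_width: 0.0571
grasp_force: 20.0
clock: 47.05
eef_pos: [0.499, 0.1316, 0.0191]
tool_rot: [0.004, 0.992, -0.001, 0.126]
ft_force: [-0.2, -0.2, -0.6]
grip_width: 0.0602
grasp_force: 0.0
clock: 47.92
eef_pos: [0.4608, 0.1318, 0.1634]
tool_rot: [0.004, 0.992, -0.001, 0.126]
ft_force: [0.2, -0.6, -0.7]
grip_width: 0.0681
grasp_force: 0.0
-20 {-96: 19.6, -88: 21.3, -80: 23.6, -72: 25.6, -64: 27.4, -56: 29.8, -48: 31.9, -40: 34.1, -32: 35.9, -24: 38.0, -16: 39.2, -8: 33.9, 0: 36.0, 8: 38.1, 16: 39.4, 24: 34.4, 32: 36.0, 40: 38.3, 48: 39.5, 56: 34.3, 64: 36.0, 72: 37.9, 80: 39.5, 88: 34.1, 96: 35.5, 104: 37.8, 112: 39.1}
0 {-96: 19.7, -88: 21.3, -80: 23.5, -72: 25.5, -64: 27.7, -56: 29.7, -48: 32.0, -40: 34.0, -32: 36.0, -24: 38.0, -16: 39.5, -8: 34.0, 0: 35.8, 8: 37.9, 16: 39.3, 24: 34.1, 32: 35.8, 40: 37.8, 48: 39.3, 56: 34.1, 64: 35.9, 72: 37.9, 80: 39.1, 88: 34.3, 96: 35.7, 104: 37.7, 112: 38.9}
20 {-96: 19.8, -88: 21.3, -80: 23.3, -72: 25.4, -64: 27.3, -56: 29.7, -48: 31.6, -40: 33.7, -32: 35.8, -24: 38.0, -16: 39.3, -8: 34.1, 0: 35.8, 8: 37.8, 16: 39.4, 24: 34.0, 32: 35.8, 40: 38.2, 48: 39.3, 56: 34.4, 64: 36.0, 72: 37.9, 80: 39.3, 88: 34.2, 96: 35.6, 104: 37.4, 112: 39.0}
shift [ 38.9 208.1 -17.7] turn [-0.1913  0.1998 -1.5091] tcp [460.5 131.6 162.8] xaxis [-0.969  0.007 -0.248]
```

View pics/w8.png

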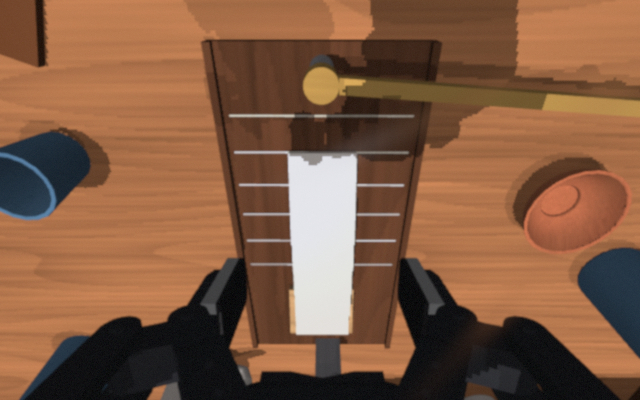

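```bash
python3 -m creep '[[[0,0,0],[0,0.126,0]],[[0,0,0],[0,0.127,0]],[[15,50,-15],[0,0,0]],[[15,50,0],[0,0,0]],[[0,0,0],[0,0,-0.17]],[[0,0,0],[0,0,-0.17]],[[0,0,0],[0,0,-0.17]],[[0,0,0],[0,0,-0.17]],[[0,0,0],[0,0,-0.17]],[[0,0,0],[0,0,-0.17]],[[0,0,0],[0,0,-0.17]],[[0,0,0],[0,0,-0.17]]]' 40
python3 -m creep '[[[0,0,0],[0,0,-0.1]],[[0,0,0],[0,0,0]],[[0,0,0],[0,0,0]]]'
python3 - <<'E'
from h import *
T=pose(); p=vision.camera("wrist"); W=cloud(p,T); im=p["image"].astype(int)
cv2.imwrite("pics/w9.png",p["image"])
s=(W[...,2]>.085)&(W[...,2]<.118)&(abs(W[...,0]-.42)<.06)&(abs(W[...,1]-.35)<.04); print(s.sum(),np.nanmean(W[s],0).round(4))
t=s&(W[...,2]>.105); print(t.sum(),np.nanmean(W[t],0).round(4))
b=(W[...,2]>.055)&(W[...,2]<.08)&(abs(W[...,0]-.41)<.06)&(W[...,1]>.17)&(W[...,1]<.5); q=W[b]; f=np.polyfit(q[:,1],q[:,0],1); print("bar",f.round(4),"angle",np.pi/2-np.arctan(f[0]))
for d in vision.place_of(p,"keeper_knob")[:2]: print(d["score"],ray(p,d["position"],.109,T))
delta([.42,.34,.17],np.pi+1.51)
E
```

```text
clock: 49.52
eef_pos: [0.4315, 0.2317, 0.1772]
tool_rot: [-0.628, 0.778, 0.0, -0.002]
ft_force: [-0.3, -0.1, -1.1]
grip_width: 0.0398
grasp_force: 0.0
clock: 49.9
eef_pos: [0.4317, 0.232, 0.1781]
tool_rot: [-0.663, 0.748, 0.0, -0.001]
ft_force: [0.2, 0.0, 0.0]
grip_width: 0.04
grasp_force: 0.0
795 [0.4164 0.3468 0.1028]
418 [0.4163 0.3491 0.1095]
bar [0.0808 0.3883] angle 1.4901254210020942
0.68 [0.41633957 0.35269224 0.109     ]
0.25 [0.46075355 0.13916079 0.109     ]
shift [-105.8   24.7    8.5] turn [ 0.0007 -0.001  -0.0588] tcp [431.9 232.1 178.6] xaxis [-0.119 -0.993  0.001]
```

View pics/w9.png

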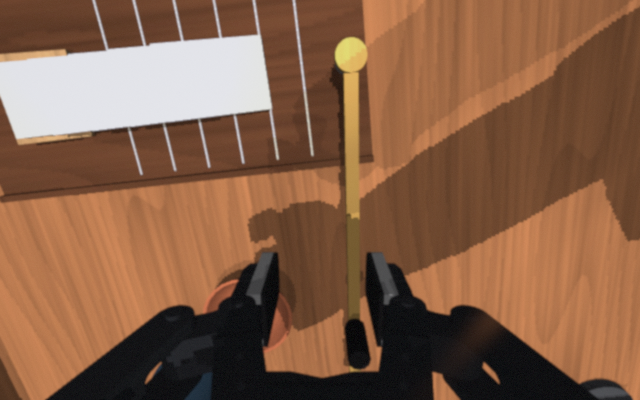

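```bash
python3 -m creep '[[[-39,10,0],[0,0,0]],[[-39,10,0],[0,0,0]],[[-38.5,9.7,0],[0,0,-0.039]],[[0,0,0],[0,0,0]],[[0,0,35],[0,0,0]],[[0,0,35],[0,0,0]],[[0,0,27],[0,0,0]],[[0,0,0],[0,0,0]],[[0,0,0],[0,0,0]]]'
python3 -c "
from h import *
delta([.4163,.3515,.081],np.pi+1.49)"
```

```text
clock: 51.12
eef_pos: [0.417, 0.3513, 0.083]
tool_rot: [-0.678, 0.735, -0.0, 0.0]
ft_force: [0.8, 0.0, -1.3]
grip_width: 0.0401
grasp_force: 0.0
shift [-0.2  0.7  2. ] turn [-0.001   0.0003  0.0002] tcp [417.  351.3  83. ] xaxis [-0.08  -0.997 -0.   ]
```

```bash
python3 -m creep '[[[0.8,-13.2,0],[0,0,0.06]],[[1.6,-26.3,0],[0,0,0.12]],[[1.6,-26.3,0],[0,0,0.12]],[[1.6,-26.3,0],[0,0,0.12]],[[1.6,-26.3,0],[0,0,0.12]],[[1.6,-26.3,0],[0,0,0.12]],[[1.6,-26.3,0],[0,0,0.12]],[[1.6,-26.3,0],[0,0,0.12]],[[1.6,-26.3,0],[0,0,0.12]],[[1.6,-26.3,0],[0,0,0.12]],[[1.6,-26.3,0],[0,0,0.12]],[[0.8,-13.2,0],[0,0,0.06]]]'
python3 -m creep '[[[0,0,0],[0,0,0]]]'
python3 -c "
from h import *
delta([.6184,.1307,.082],np.pi-.0085)"
```

```text
clock: 52.62
eef_pos: [0.6166, 0.1679, 0.0843]
tool_rot: [-0.083, 0.997, 0.0, 0.002]
ft_force: [-0.2, 0.9, -0.5]
grip_width: 0.0401
grasp_force: 0.3
clock: 52.75
eef_pos: [0.6161, 0.1681, 0.084]
tool_rot: [-0.085, 0.996, -0.0, 0.001]
ft_force: [0.9, 1.0, 0.5]
grip_width: 0.0404
grasp_force: 0.0
shift [  4.  -37.2   2. ] turn [0.     0.0029 0.1781] tcp [616.1 168.1  84. ] xaxis [-0.986 -0.169 -0.003]
```

```bash
python3 -m creep '[[[1,-10,0],[0,0,0.06]],[[1,-10,0],[0,0,0.06]],[[1,-10,0],[0,0,0.058]],[[0,-6,0],[0,0,0]],[[0,-5,0],[0,0,0]],[[0,-4,0],[0,0,0]],[[0,-2,0],[0,0,0]],[[0,0,0],[0,0,0]]]'
python3 - <<'E'
from h import *
T=pose(); p=vision.camera("top"); W=cloud(p); im=p["image"].astype(int)
b=(W[...,2]>.05)&(W[...,2]<.08)&(abs(W[...,1]-.135)<.04)&(W[...,0]>.43)&(W[...,0]<.56); q=W[b]; f=np.polyfit(q[:,0],q[:,1],1); print(b.sum(),"bar world angle",np.arctan(f[0])+.0085, T[:3,3])
E
```

```text
clock: 53.75
eef_pos: [0.6146, 0.1215, 0.0818]
tool_rot: [0.003, 1.0, -0.001, -0.0]
ft_force: [0.1, 0.5, 0.2]
grip_width: 0.0402
grasp_force: 0.0Traceback (most recent call last):
  File "<stdin>", line 3, in <module>
    raise TypeError("expected non-empty vector for x")
TypeError: expected non-empty vector for x
```

```bash
for i in 1; do python3 -m creep '[[[0,-2,0],[0,0,0]],[[0,-1,0],[0,0,0]],[[0,0,0],[0,0,0]]]'; done; python3 -m creep '[[[0,-1.5,0],[0,0,0]],[[0,-1.5,0],[0,0,0]],[[0,0,0],[0,0,0]]]'; python3 -m creep '[[[0,-1.5,0],[0,0,0]],[[0,-1.5,0],[0,0,0]],[[0,0,0],[0,0,0]]]'
python3 - <<'E'
from h import *
T=pose(); p=vision.camera("wrist"); W=cloud(p,T)
b=(W[...,2]>.055)&(W[...,2]<.075)&(abs(W[...,1]-.135)<.04)&(W[...,0]>.42)&(W[...,0]<.6); q=W[b]; print(b.sum())
if b.sum(): f=np.polyfit(q[:,0],q[:,1],1); print("keeper",np.arctan(f[0])+.0085)
E
```

```text
clock: 54.18
eef_pos: [0.6149, 0.1187, 0.082]
tool_rot: [0.003, 1.0, -0.0, -0.0]
ft_force: [0.2, 0.1, 1.7]
grip_width: 0.0402
grasp_force: 0.0
clock: 54.55
eef_pos: [0.615, 0.1181, 0.082]
tool_rot: [0.003, 1.0, 0.002, 0.0]
ft_force: [0.9, 6.1, -1.7]
grip_width: 0.0401
grasp_force: 3.2
clock: 54.92
eef_pos: [0.6151, 0.1179, 0.082]
tool_rot: [0.002, 1.0, 0.004, 0.0]
ft_force: [0.6, 13.4, -3.3]
grip_width: 0.0402
grasp_force: 6.5
5320
keeper -0.0013085859714218363
```

```bash
python3 -m creep '[[[0,4,0],[0,0,0]],[[0,6,0],[0,0,0]],[[0,5,0],[0,0,0]],[[0,0,0],[0,0,0]],[[0,0,-20],[0,0,0]],[[0,0,-50],[0,0,0]],[[0,0,-60],[0,0,0]],[[50,0,-20],[0,0,0]],[[50,0,0],[0,0,0]],[[0,0,0],[0,0,0]],[[0,0,0],[0,0,0]]]'
python3 - <<'E'
from h import *
T=pose(); p=vision.camera("wrist"); W=cloud(p,T); cv2.imwrite("pics/w10.png",p["image"])
b=(W[...,2]>.055)&(W[...,2]<.075)&(abs(W[...,1]-.135)<.04)&(W[...,0]>.42)&(W[...,0]<.6); q=W[b]; f=np.polyfit(q[:,0],q[:,1],1); print("keeper",np.arctan(f[0])+.0085)
E
```

```text
clock: 56.35
eef_pos: [0.5156, 0.1285, 0.2327]
tool_rot: [0.004, 1.0, -0.0, 0.001]
ft_force: [0.6, 0.1, -0.0]
grip_width: 0.0397
grasp_force: 0.0
keeper 0.0004744010434673072
```

View pics/w10.png

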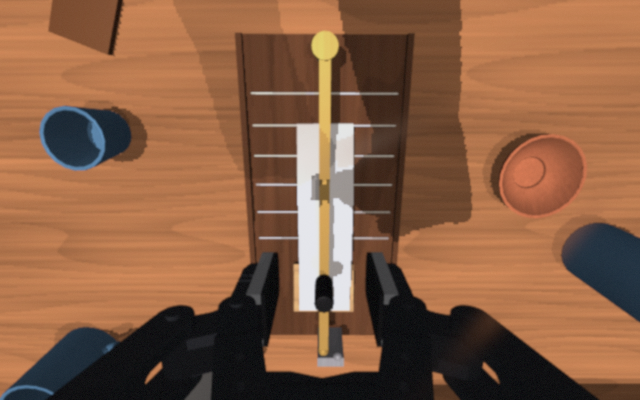

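The last wrist view shows the keeper shut over the intact row: hinge at px (325,45), knob at (323,292), last tile's foot on its line at row 125. I'm handing it in.

```bash
python3 -c "
from workcell import workorder
print(workorder.job_done())"
```

```text
the job is handed in; nothing more can be done
None
```

I laid all five tiles in the shingled row with their feet on successive lines, shut the keeper to its stop past the detent (it reads about 0 rad), and handed the job in at about 56 s. On the first tile the grip briefly reached 56 N per finger, under the 60 N chip limit but above the advised 20–35 N; I eased it straight away, and the grip stayed between about 20 and 31 N a finger after that.

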